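# Fetch the lampholder from behind the supplies

## Task

On this repair bench the new brass lampholder is hemmed in at the back of the grey supplies caddy by three tall containers: stand all three on the blue mat, then take the lampholder out and stand it in the round steel dish, then put each container back in the very compartment it came from. Everything must end up standing upright; set things down rather than dropping them, let nothing fall over, and leave the two low tins in the caddy as they are.

Things in the scene. Friction and masses are not known exactly. Their poses are not given: they have to be found in the camera images.
- cleaner_center (a point): centre (half-way up) of the red spray can with a white band and a white cap: rigid, upright, 130 mm tall; round body 39 mm in diameter up to 84 mm above the foot, straight round cap 36 mm in diameter over the top 38 mm, flat top; about 140 g; z up. Starts in the front middle, back left or back right compartment of the caddy. Crowded: best taken from above by the upper part of the cap.
- oil_center (a point): centre (half-way up) of the black oil bottle with a yellow band and a yellow cap: rigid, upright, 124 mm tall; round body 40 mm in diameter up to 78 mm above the foot, straight round cap 34 mm in diameter over the top 38 mm, flat top; about 130 g; z up. Starts in the front middle, back left or back right compartment of the caddy. Crowded: best taken from above by the upper part of the cap.
- glue_center (a point): centre (half-way up) of the white glue bottle with a green band and a green cap: rigid, upright, 126 mm tall; round body 40 mm in diameter up to 80 mm above the foot, straight round cap 32 mm in diameter over the top 38 mm, flat top; about 150 g; z up. Starts in the front middle, back left or back right compartment of the caddy. Crowded: best taken from above by the upper part of the cap.
- lampholder_center (a point): centre (half-way up) of the lampholder: an upright round brass sleeve with ivory rim and dark mouth, 62 mm tall, about 90 g, z up; 31 mm in diameter at the foot, 38 mm from 13 to 42 mm above the foot, 37 mm from 42 to 58 mm. Starts in the back middle compartment of the caddy, between the containers.
- caddy: grey supplies caddy, fixed open tray 124 (its x) by 184 (its y) by 30 mm high, walls, dividers and floor 4 mm thick; origin on the table under its centre, x to its back row, y to its left, z up. Six compartments 56 mm square, centred at x = -30 (front) or +30 mm (back), y = -60, 0, +60 mm. Back row: container, lampholder, container; front row: tin, container, tin.
- mat: the blue rectangular mat lying fixed on the table, 150 mm (its x) by 220 mm (its y), 3 mm thick; origin on the table under its centre, z up. The side area for the three containers.
- dish_floor (a point): centre of the inner floor of the round steel parts dish, fixed to the table: outer diameter 132 mm at the foot and 148 mm at the rim, rim 24 mm above the table, flat inner floor about 126 mm in diameter and 4 mm above the table; z up.
- silver_tin_center (a point): centre of the low silver-coloured tin, 48 mm in diameter and 27 mm high, in the front left compartment of the caddy (y = +60 mm). To be left alone.
- copper_tin_center (a point): centre of the low copper-coloured tin, 48 mm in diameter and 27 mm high, in the front right compartment of the caddy (y = -60 mm). To be left alone.
There are look-alikes about, which are no part of the job. There is more than one size of the part that bears dish_floor; the job needs the middle-sized.

How it is judged:
By the outcome, as a careful person would: the job done as asked, in the order asked, and still so for the second after the job is handed in, with the robot touching nothing.
It also fails if it takes over 144 s, if anything falls off the work surface, if the arm or the gripper's body presses on something with over 40 N, if the wrist force passes 120 N, or if a joint passes its speed limit or range.

## Robot

A 7-joint arm with a two-finger parallel gripper is mounted at the origin on the work surface. World frame = base frame: x ahead of the robot, y to its left, z up, the work surface at z = 0. Lengths are in m, angles in rad, forces in N, time in s.
With the tool pointing down it reaches from about 0.425 to 0.875 m from the base axis. Payload 9.9 kg.
Tool frame: the origin (TCP) lies on the mounting face of the last link; the fingertips stand 173 mm ahead of it and the grasp point (between the pads) lies 155 mm ahead of it; z points along the fingers, y is the direction in which the jaws open and shut (so a half turn about z gives the same grasp; the last joint's range is limited). The gripper opens to 85 mm and grips with 20 to 120 N. Pads are 22 mm wide; open, the fingers measure 114 mm over their backs; the gripper's body (76 mm by 85 mm) begins 54 mm behind the grasp point. The pads swing forward as they close: fully open they stand 13 mm farther back than shut.
Start: joints at [1.019, 0.576, 0.025, 1.437, -0.015, 1.129, -0.057], TCP at [0.304, -0.602, 0.405] pointing down, gripper open.
Joint ranges: [-2.76, 2.76], [-0.34, 2.15], [-1.52, 1.57], [0.19, 2.46], [-1.09, 4.23], [0.17, 1.99], [-2.82, 2.82]. Speed limits (rad/s): [2.22, 2.22, 3.01, 3.01, 3.14, 3.14, 3.14].

## Interface

Orientations are given as a rotation vector (axis times angle).
In Python, from workcell import r, optics gives the robot as it stands. The module is installed in compiled form; this text tells all that it offers.
- The arm moves only by the shell command python3 -m crank 'ROWS' [FORCE]. ROWS is JSON, a list of rows, each an object with "travel": the shift along the tool's x, y, z in cm, a list of three; "twist": the turn, a rotation vector about the tool's x, y, z in degrees, a list of three; "fingers": the opening, from 0 (shut) to 1 (fully open). A call has 1 to 10 rows; each row shifts and turns the commanded pose from where the row before left it, along the tool's axes as they then stand; what a row does not reach is not made up. A row lasts 1/12 s, in which the tool goes at most 41.7 mm and 7.16 degrees, less where a joint would pass 70% of its speed; a pose out of reach is approached as far as the arm can. A call with a gripper value outside its range is refused whole. The fingers move at their own pace and stop on an object; FORCE is the grip in N (left out, the last holds). Time passes only in rows, so rows that do not move let the fingers close. It gives the time, the measured TCP pose, the force and the opening at its end, in the units of the state.
- r.get_state(): the state, without advancing time (a new reading comes with each control period).
- optics.grab_frame(name): name is "side" or "top"; returns a dict with "frame" (400x640x3 uint8, red, green, blue), "z_map" (400x640 float32, m along the optical axis (not along the pixel's ray), 0 where there is no reading), "mtx" (3x3 intrinsics, pixels), "D" ([k1, k2, p1, p2, k3] as OpenCV has them; the pictures are not rectified), "rvec" (rotation vector, rad) and "tvec" (3), from world to camera coordinates, as OpenCV has them. Camera axes: x right, y down, z forward; pixel columns grow to the right and rows downward; lengths in m; the calibration is good to about 2 mm. A picture is of the moment at which its call begins.
- r.sign_off(): hands the job in, once; it reports no verdict.
The state is a dict: "time": time; "joint_pos": joint angles; "qd": joint speeds; "joint_efforts": joint torques, N m; "ee_pos": TCP position; "tool_rot": TCP orientation; "contact_force": force on the tool from outside, world axes, zero at the start; "torque": the same for the moment, N m; "width": finger opening in m.
Only numpy, scipy, OpenCV 4.12 (cv2) and the standard library are available. Lean on these libraries where they do the work, as an engineer would, in place of code of your own. Each camera call takes 0.05 s, during which the arm holds its last target. There are 200 camera calls.

## Working session

There is one attempt and no reset: what is moved stays moved. The work goes in short steps, Python scripts to look and compute and a shell command to move; the robot and the scene stay as the last step left them, time stands still between calls to the robot, and variables do not carry over. Pictures are saved under pics/ and viewed, about 12 in all and at most 16, crops included, and the job is handed in when it is done.

```bash
mkdir -p pics
cat > h.py <<'E'
import numpy as np, cv2
from workcell import r, optics
def grab(n):
    f=optics.grab_frame(n); return f
def save(f,p,box=None,s=1):
    im=f["frame"][:,:,::-1]
    if box: x0,y0,x1,y1=box; im=im[y0:y1,x0:x1]
    cv2.imwrite(p,cv2.resize(im,None,fx=s,fy=s,interpolation=cv2.INTER_CUBIC))
def ray(f,uv):
    R,_=cv2.Rodrigues(np.array(f["rvec"],float)); t=np.array(f["tvec"],float).ravel()
    n=cv2.undistortPoints(np.array(uv,float).reshape(-1,1,2),np.array(f["mtx"],float),np.array(f["D"],float)).reshape(-1,2)
    d=np.c_[n,np.ones(len(n))]
    return -R.T@t, d@R, n
def onplane(f,uv,z):
    c,d,_=ray(f,uv); return c+d*((z-c[2])/d[:,2])[:,None]
def cloud(f,uv):
    c,d,_=ray(f,uv); uv=np.array(uv,int).reshape(-1,2); zz=f["z_map"][uv[:,1],uv[:,0]]
    return c+d*zz[:,None], zz
def xyz(f):
    h,w=f["z_map"].shape; g=np.stack(np.meshgrid(np.arange(w),np.arange(h)),-1).reshape(-1,2)
    p,z=cloud(f,g); p[z==0]=np.nan; return p.reshape(h,w,3)
E
python3 - <<'E'
from h import *
for n in("top","side"):
    f=grab(n); save(f,f"pics/{n}0.png"); c,_,_=ray(f,[[320,200]]); print(n,c,f["mtx"][0][0])
print(r.get_state())
E
```

```text
top [ 0.30617892 -0.0115082   1.33983607] 515.8133914435409
side [-0.17552466  0.60322977  0.5687326 ] 391.9911665205771
{'time': 0.1, 'joint_pos': array([ 1.01921819,  0.57648304,  0.02482978,  1.43781315, -0.01501635,
        1.12899982, -0.05652563]), 'qd': array([-0.00114123, -0.00284403, -0.00056265, -0.002531  , -0.00039281,
        0.0025986 ,  0.00046313]), 'joint_efforts': array([ 5.11214152e-03, -7.67298889e+01,  2.25790523e+00, -2.86603582e+01,
        1.59689540e-02,  8.59690859e-03, -5.84084410e-05]), 'ee_pos': array([ 0.30432668, -0.60234757,  0.40390859]), 'tool_rot': array([-3.05462471e+00, -7.27786328e-01,  6.35569873e-04]), 'contact_force': array([ 0.39671878, -0.29416539, -0.42726161]), 'torque': array([-0.00634141,  0.00051322,  0.02018183]), 'width': 0.08541703665363465}
```

View pics/top0.png

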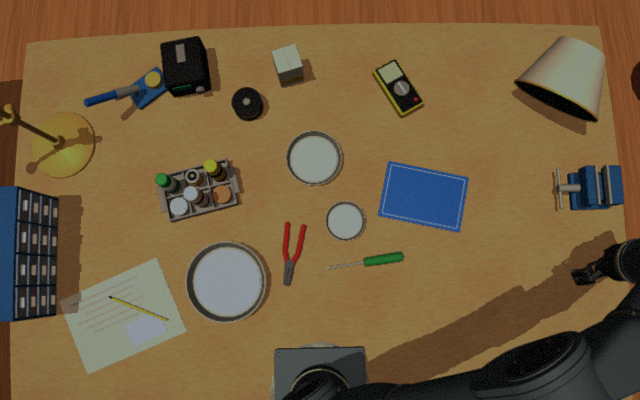

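View pics/side0.png

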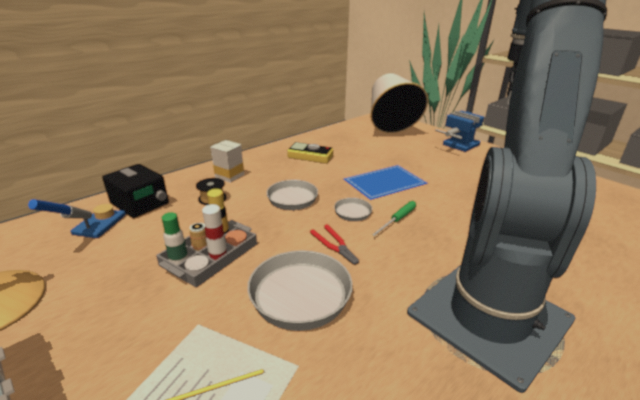

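Top view: caddy at about (200,190), with glue (green cap) back left at (164,180), oil (yellow) back right at (212,168), cleaner (white cap) front middle at (190,194) and lampholder at (193,177). Mat is at (424,196). The dish candidates are large (228,282), middle (314,158) and small (345,221); I'll check them by diameter (148 mm rim).

Run:
```python
from h import *
f=grab("top"); P=xyz(f); im=f["frame"]; hsv=cv2.cvtColor(im,cv2.COLOR_RGB2HSV)
np.set_printoptions(precision=4,suppress=True)
# mat
m=cv2.inRange(hsv,(100,120,60),(125,255,255)); m[:,:370]=0; m[:,480:]=0; m[:150]=0;m[240:]=0
c=max(cv2.findContours(m,0,1)[0],key=cv2.contourArea)
b=cv2.boxPoints(cv2.minAreaRect(c)); print("mat",b, onplane(f,b,0.003), onplane(f,b.mean(0)[None],.003))
# dishes: rim height by points
for n,(u,v,s) in dict(mid=(314,158,36),small=(345,221,26),big=(228,282,50)).items():
    sub=P[v-s:v+s,u-s:u+s].reshape(-1,3); q=sub[(sub[:,2]>.012)&(sub[:,2]<.06)]
    (cx,cy),R=cv2.minEnclosingCircle(q[:,:2].astype(np.float32)); print(n,cx,cy,2*R,np.percentile(q[:,2],95))
# caddy
sub=P[150:230,150:250]; 
mask=(sub[...,2]>.022)&(sub[...,2]<.036)
q=sub[mask][:,:2].astype(np.float32)
print("caddy",cv2.minAreaRect(q),len(q))
B=cv2.boxPoints(cv2.minAreaRect(q));print(B)
# caps
z=sub[...,2]
mm=(z>.115)&(z<.14)
nl,lab,st,ce=cv2.connectedComponentsWithStats(mm.astype(np.uint8))
for i in range(1,nl):
    if st[i,4]>10:
        q=sub[lab==i]; print("cap",ce[i]+[150,150],st[i,4],np.median(q,0),q.min(0),q.max(0), np.median(im[150:230,150:250][lab==i],0))
mm=(z>.05)&(z<.07)
nl,lab,st,ce=cv2.connectedComponentsWithStats(mm.astype(np.uint8))
for i in range(1,nl):
    if st[i,4]>10: q=sub[lab==i]; print("lh",ce[i]+[150,150],st[i,4],np.median(q,0),q.min(0),q.max(0))
save(f,"pics/top1.png",(140,120,360,260),3.5)
```

```text
mat [[376.9405 214.7496]
 [388.1089 160.6256]
 [469.8354 177.4898]
 [458.6669 231.6138]] [[ 0.4537 -0.1602  0.003 ]
 [ 0.5971 -0.1956  0.003 ]
 [ 0.5469 -0.4126  0.003 ]
 [ 0.4038 -0.3736  0.003 ]] [[ 0.4998 -0.2848  0.003 ]]
mid 0.6065664291381836 0.002630726434290409 0.14848430454730988 0.027525156194973522
small 0.43949148058891296 -0.07482165098190308 0.10497342795133591 0.021151373191378386
big 0.290088027715683 0.23344223201274872 0.20992344617843628 0.03632850735467989
caddy ((0.5284107327461243, 0.30594033002853394), (0.12619993090629578, 0.2148214727640152), 13.265554428100586) 1472
[[0.4423 0.396 ]
 [0.4916 0.1869]
 [0.6145 0.2159]
 [0.5652 0.425 ]]
cap [210.1205 165.4217] 166 [0.5696 0.2514 0.1275] [0.5538 0.2356 0.1167] [0.5866 0.2696 0.1332] [141. 147.  46.]
cap [161.6042 179.2292] 144 [0.539  0.3704 0.1297] [0.5239 0.3571 0.1156] [0.5548 0.3873 0.1363] [ 49.  117.   54.5]
cap [190.9844 193.5677] 192 [0.5006 0.296  0.1339] [0.4844 0.2811 0.1152] [0.5202 0.3142 0.1396] [140.5 148.  157.5]
lh [192.6524 176.2744] 164 [0.5567 0.3105 0.0653] [0.5384 0.294  0.0503] [0.5765 0.3288 0.07  ]
lh [220.0303 175.0606] 33 [0.5572 0.2389 0.0602] [0.5499 0.2305 0.0501] [0.5758 0.258  0.07  ]
lh [174.4615 186.7692] 39 [0.53   0.3549 0.0614] [0.5195 0.3512 0.0508] [0.5487 0.3748 0.0692]
lh [202.3158 200.3158] 38 [0.4921 0.282  0.0614] [0.4822 0.2779 0.0503] [0.5165 0.3039 0.0698]
```

View pics/top1.png

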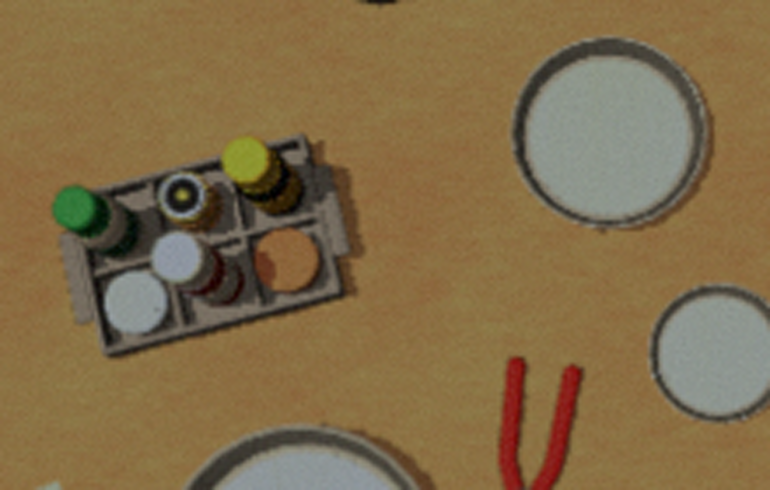

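Rim diameters came out at 148, 105 and 210 mm, so the middle dish at (314,158), world (0.607, 0.003), is the one that bears dish_floor. The caddy yaw is 13.3° and the cap positions fit the compartment centres. First I turn the tool to align with the world axes (x = +x, y = -y, z = down) and move over.

```bash
python3 -m crank '[{"travel":[0,0,0],"twist":[0,0,6.7],"fingers":1},{"travel":[0,0,0],"twist":[0,0,6.7],"fingers":1},{"travel":[0,0,0],"twist":[0,0,6.7],"fingers":1},{"travel":[0,0,0],"twist":[0,0,6.7],"fingers":1},{"travel":[4,0,0],"twist":[0,0,0],"fingers":1},{"travel":[4,0,0],"twist":[0,0,0],"fingers":1},{"travel":[4,0,0],"twist":[0,0,0],"fingers":1},{"travel":[4,0,0],"twist":[0,0,0],"fingers":1},{"travel":[3.6,0,0],"twist":[0,0,0],"fingers":1},{"travel":[0,-4,0],"twist":[0,0,0],"fingers":1}]' 40
```

```text
time: 0.98
ee_pos: [0.5094, -0.567, 0.3975]
tool_rot: [3.14, 0.005, 0.001]
contact_force: [-0.1, 0.8, -2.5]
width: 0.0853
```

```bash
python3 -m crank '[{"travel":[0,-4,0]},{"travel":[0,-4,0]},{"travel":[0,-4,0]},{"travel":[0,-4,0]},{"travel":[0,-4,0]},{"travel":[0,-4,0]},{"travel":[0,-4,0]},{"travel":[0,-4,0]},{"travel":[0,-4,0]},{"travel":[0,-4,0]}]' 40
```

```text
$[0]: bad value
```

```bash
python3 -m crank '[{"travel":[0,-4,0],"twist":[0,0,0],"fingers":1},{"travel":[0,-4,0],"twist":[0,0,0],"fingers":1},{"travel":[0,-4,0],"twist":[0,0,0],"fingers":1},{"travel":[0,-4,0],"twist":[0,0,0],"fingers":1},{"travel":[0,-4,0],"twist":[0,0,0],"fingers":1},{"travel":[0,-4,0],"twist":[0,0,0],"fingers":1},{"travel":[0,-4,0],"twist":[0,0,0],"fingers":1},{"travel":[0,-4,0],"twist":[0,0,0],"fingers":1},{"travel":[0,-4,0],"twist":[0,0,0],"fingers":1},{"travel":[0,-4,0],"twist":[0,0,0],"fingers":1}]' 40
python3 -m crank '[{"travel":[0,-4,0],"twist":[0,0,0],"fingers":1},{"travel":[0,-4,0],"twist":[0,0,0],"fingers":1},{"travel":[0,-4,0],"twist":[0,0,0],"fingers":1},{"travel":[0,-4,0],"twist":[0,0,0],"fingers":1},{"travel":[0,-4,0],"twist":[0,0,0],"fingers":1},{"travel":[0,-4,0],"twist":[0,0,0],"fingers":1},{"travel":[0,-4,0],"twist":[0,0,0],"fingers":1},{"travel":[0,-4,0],"twist":[0,0,0],"fingers":1},{"travel":[0,0,0],"twist":[0,0,0],"fingers":1},{"travel":[0,0,0],"twist":[0,0,0],"fingers":1}]' 40
```

```text
time: 1.82
ee_pos: [0.4999, -0.1606, 0.4047]
tool_rot: [-3.141, 0.0, 0.0]
contact_force: [0.1, 0.2, 0.2]
width: 0.0856
time: 2.65
ee_pos: [0.4999, 0.1603, 0.4043]
tool_rot: [-3.141, -0.009, 0.001]
contact_force: [0.1, -0.7, 0.2]
width: 0.0853
```

```bash
python3 -m crank '[{"travel":[0,-4,0],"twist":[0,0,0],"fingers":1},{"travel":[0,-4,0],"twist":[0,0,0],"fingers":1},{"travel":[0.1,-4,0],"twist":[0,0,0],"fingers":1},{"travel":[0,-1.7,0],"twist":[0,0,0],"fingers":1},{"travel":[0,0,3],"twist":[0,0,0],"fingers":1},{"travel":[0,0,3],"twist":[0,0,0],"fingers":1},{"travel":[0,0,2],"twist":[0,0,0],"fingers":1},{"travel":[0,0,0],"twist":[0,0,0],"fingers":1}]' 40
python3 - <<'E'
from h import *
save(grab("top"),"pics/t2.png",(130,120,260,230),3)
f=grab("side"); save(f,"pics/s2.png",(120,120,320,300),3)
a=cv2.imread("pics/t2.png");b=cv2.imread("pics/s2.png"); b=cv2.resize(b,(400,360)); a=cv2.resize(a,(400,360)); cv2.imwrite("pics/c2.png",np.hstack([a,b]))
E
```

```text
time: 3.32
ee_pos: [0.5006, 0.2925, 0.3207]
tool_rot: [3.137, -0.002, -0.009]
contact_force: [-0.5, 0.2, -0.3]
width: 0.0855
```

View pics/c2.png

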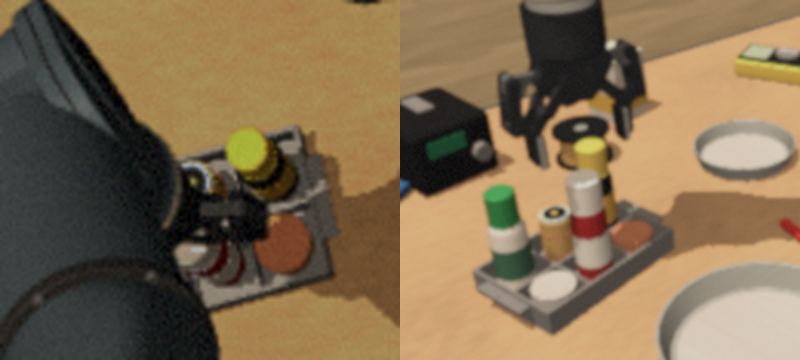

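The left panel (top) shows the right finger beside the cleaner cap. The right panel (side) shows the finger midpoint at x≈584 above the can axis at x≈585. Descending and gripping.

```bash
python3 -m crank '[{"travel":[0,0,2.5],"twist":[0,0,0],"fingers":1},{"travel":[0,0,2],"twist":[0,0,0],"fingers":1},{"travel":[0,0,0],"twist":[0,0,0],"fingers":1},{"travel":[0,0,0],"twist":[0,0,0],"fingers":0},{"travel":[0,0,0],"twist":[0,0,0],"fingers":0},{"travel":[0,0,0],"twist":[0,0,0],"fingers":0},{"travel":[0,0,0],"twist":[0,0,0],"fingers":0},{"travel":[0,0,0],"twist":[0,0,0],"fingers":0},{"travel":[0,0,0],"twist":[0,0,0],"fingers":0},{"travel":[0,0,0],"twist":[0,0,0],"fingers":0}]' 40
```

```text
time: 4.25
ee_pos: [0.5018, 0.2951, 0.2813]
tool_rot: [-3.14, -0.0, -0.004]
contact_force: [-0.2, 1.2, 5.9]
width: 0.0346
```

```bash
python3 -m crank '[{"travel":[0,0,0],"twist":[0,0,0],"fingers":0},{"travel":[0,0,-1],"twist":[0,0,0],"fingers":0},{"travel":[0,0,-2],"twist":[0,0,0],"fingers":0},{"travel":[0,0,-3],"twist":[0,0,0],"fingers":0},{"travel":[0,0,-3],"twist":[0,0,0],"fingers":0},{"travel":[0,0,-3],"twist":[0,0,0],"fingers":0},{"travel":[0,0,-3],"twist":[0,0,0],"fingers":0},{"travel":[0,0,-1],"twist":[0,0,0],"fingers":0},{"travel":[0,0,0],"twist":[0,0,0],"fingers":0}]' 40
python3 - <<'E'
from h import *
f=grab("side"); save(f,"pics/s3.png",(120,80,320,300),2.5)
E
```

```text
time: 5.0
ee_pos: [0.5016, 0.2945, 0.4432]
tool_rot: [-3.138, 0.0, -0.007]
contact_force: [-0.7, 0.8, -1.7]
width: 0.0349
```

View pics/s3.png

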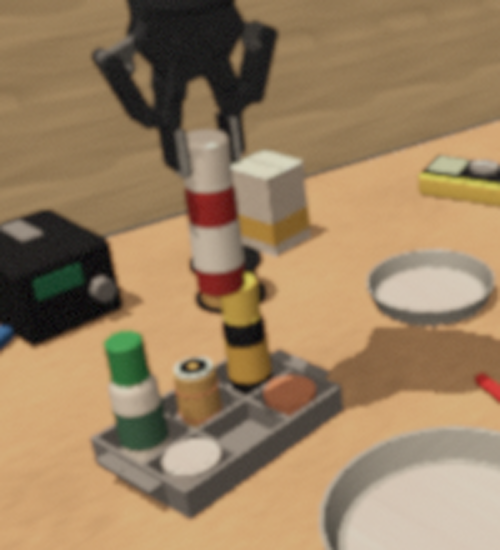

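Held upright. Carrying to mat spot A (0.449, -0.344).

```bash
python3 -m crank '[{"travel":[0,2,0],"twist":[0,0,0],"fingers":0},{"travel":[0,3,0],"twist":[0,0,0],"fingers":0},{"travel":[0,4,0],"twist":[0,0,0],"fingers":0},{"travel":[0,4,0],"twist":[0,0,0],"fingers":0},{"travel":[0,4,0],"twist":[0,0,0],"fingers":0},{"travel":[0,4,0],"twist":[0,0,0],"fingers":0},{"travel":[0,4,0],"twist":[0,0,0],"fingers":0},{"travel":[0,4,0],"twist":[0,0,0],"fingers":0},{"travel":[0,4,0],"twist":[0,0,0],"fingers":0},{"travel":[0,4,0],"twist":[0,0,0],"fingers":0}]' 60
python3 -m crank '[{"travel":[0,4,0],"twist":[0,0,0],"fingers":0},{"travel":[-1,4,0],"twist":[0,0,0],"fingers":0},{"travel":[-1,4,0],"twist":[0,0,0],"fingers":0},{"travel":[-1,4,0],"twist":[0,0,0],"fingers":0},{"travel":[-1,4,2],"twist":[0,0,0],"fingers":0},{"travel":[-1,4,3],"twist":[0,0,0],"fingers":0},{"travel":[-0.3,2.9,3],"twist":[0,0,0],"fingers":0},{"travel":[0,0,3],"twist":[0,0,0],"fingers":0},{"travel":[0,0,2],"twist":[0,0,0],"fingers":0},{"travel":[0,0,0],"twist":[0,0,0],"fingers":0}]' 60
```

```text
time: 5.88
ee_pos: [0.5004, -0.0773, 0.4379]
tool_rot: [-3.141, -0.0, 0.005]
contact_force: [0.8, -0.2, -1.8]
width: 0.0343
time: 6.72
ee_pos: [0.4491, -0.3326, 0.3113]
tool_rot: [-3.136, 0.002, 0.014]
contact_force: [-0.1, 0.9, -1.9]
width: 0.0339
```

```bash
python3 -m crank '[{"travel":[0,0,1.3],"twist":[0,0,0],"fingers":0},{"travel":[0,0,1],"twist":[0,0,0],"fingers":0},{"travel":[0,0,0.3],"twist":[0,0,0],"fingers":0},{"travel":[0,0,0],"twist":[0,0,0],"fingers":0},{"travel":[0,0,0],"twist":[0,0,0],"fingers":0},{"travel":[0,0,0],"twist":[0,0,0],"fingers":0}]' 60
python3 - <<'E'
from h import *
save(grab("top"),"pics/t4.png",(360,130,500,260),3); save(grab("side"),"pics/s4.png",(320,110,460,240),3)
a=cv2.imread("pics/t4.png");b=cv2.imread("pics/s4.png"); cv2.imwrite("pics/c4.png",cv2.resize(np.hstack([a,b]),(798,370)))
E
```

```text
time: 7.22
ee_pos: [0.4513, -0.3334, 0.2919]
tool_rot: [3.141, 0.0, 0.001]
contact_force: [0.4, -0.1, -1.3]
width: 0.0342
```

View pics/c4.png

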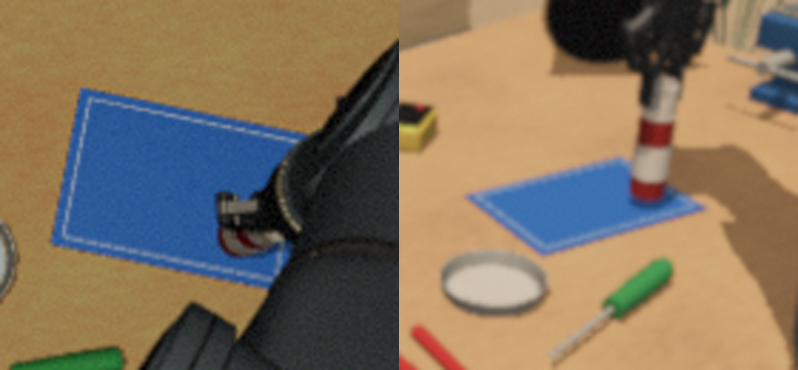

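The can stands over the mat, upright and inside the border (side panel, foot at (650,195)). About 11 mm still to go down.

```bash
python3 -m crank '[{"travel":[0,0,0.5],"twist":[0,0,0],"fingers":0},{"travel":[0,0,0.3],"twist":[0,0,0],"fingers":0},{"travel":[0,0,0.2],"twist":[0,0,0],"fingers":0},{"travel":[0,0,0],"twist":[0,0,0],"fingers":0},{"travel":[0,0,0],"twist":[0,0,0],"fingers":0},{"travel":[0,0,0],"twist":[0,0,0],"fingers":0}]' 60
```

```text
time: 7.82
ee_pos: [0.4511, -0.3335, 0.2811]
tool_rot: [-3.142, 0.0, 0.0]
contact_force: [0.1, 0.0, -0.7]
width: 0.0344
```

```bash
python3 -m crank '[{"travel":[0,0,0.1],"twist":[0,0,0],"fingers":0},{"travel":[0,0,0],"twist":[0,0,0],"fingers":0},{"travel":[0,0,0],"twist":[0,0,0],"fingers":0}]' 60
python3 -m crank '[{"travel":[0,0,0.1],"twist":[0,0,0],"fingers":0},{"travel":[0,0,0],"twist":[0,0,0],"fingers":0},{"travel":[0,0,0],"twist":[0,0,0],"fingers":0}]' 60
```

```text
time: 8.07
ee_pos: [0.4512, -0.3335, 0.2804]
tool_rot: [3.141, 0.0, 0.001]
contact_force: [-0.7, 0.4, 2.5]
width: 0.0337
time: 8.32
ee_pos: [0.4515, -0.3335, 0.2803]
tool_rot: [3.141, 0.0, 0.003]
contact_force: [-1.3, 1.3, 11.6]
width: 0.0341
```

Contact. Release, rise and head for the glue.

```bash
python3 -m crank '[{"travel":[0,0,-0.1],"twist":[0,0,0],"fingers":0},{"travel":[0,0,0],"twist":[0,0,0],"fingers":1},{"travel":[0,0,0],"twist":[0,0,0],"fingers":1},{"travel":[0,0,0],"twist":[0,0,0],"fingers":1},{"travel":[0,0,0],"twist":[0,0,0],"fingers":1},{"travel":[0,0,-2],"twist":[0,0,0],"fingers":1},{"travel":[0,0,-4],"twist":[0,0,0],"fingers":1},{"travel":[0,0,-4],"twist":[0,0,0],"fingers":1},{"travel":[0,0,0],"twist":[0,0,0],"fingers":1}]' 60
```

```text
time: 9.07
ee_pos: [0.4521, -0.3349, 0.387]
tool_rot: [3.136, -0.001, 0.013]
contact_force: [-0.3, -0.7, 0.3]
width: 0.0852
```

```bash
python3 -m crank '[{"travel":[0.5,-2,-1],"twist":[0,0,0],"fingers":1},{"travel":[0.5,-4,0],"twist":[0,0,0],"fingers":1},{"travel":[0.5,-4,0],"twist":[0,0,0],"fingers":1},{"travel":[0.5,-4,0],"twist":[0,0,0],"fingers":1},{"travel":[0.5,-4,0],"twist":[0,0,0],"fingers":1},{"travel":[0.5,-4,0],"twist":[0,0,0],"fingers":1},{"travel":[0.5,-4,0],"twist":[0,0,0],"fingers":1},{"travel":[0.5,-4,0],"twist":[0,0,0],"fingers":1},{"travel":[0.5,-4,0],"twist":[0,0,0],"fingers":1},{"travel":[0.5,-4,0],"twist":[0,0,0],"fingers":1}]' 60
python3 -m crank '[{"travel":[0.5,-4,0],"twist":[0,0,0],"fingers":1},{"travel":[0.5,-4,0],"twist":[0,0,0],"fingers":1},{"travel":[0.5,-4,0],"twist":[0,0,0],"fingers":1},{"travel":[0.5,-4,0],"twist":[0,0,0],"fingers":1},{"travel":[0.5,-4,0],"twist":[0,0,0],"fingers":1},{"travel":[0.5,-4,0],"twist":[0,0,0],"fingers":1},{"travel":[0.5,-4,0],"twist":[0,0,0],"fingers":1},{"travel":[0.3,-4,0],"twist":[0,0,0],"fingers":1},{"travel":[0,0,0],"twist":[0,0,0],"fingers":1},{"travel":[0,0,0],"twist":[0,0,0],"fingers":1}]' 60
```

```text
time: 9.9
ee_pos: [0.5009, 0.0485, 0.3902]
tool_rot: [-3.142, 0.0, -0.0]
contact_force: [0.6, 0.1, 0.2]
width: 0.0853
time: 10.73
ee_pos: [0.5381, 0.3697, 0.389]
tool_rot: [-3.141, -0.007, 0.002]
contact_force: [-0.9, -0.5, 0.1]
width: 0.085
```

```bash
python3 -m crank '[{"travel":[0.2,-0.1,4],"twist":[0,0,0],"fingers":1},{"travel":[0,0,3],"twist":[0,0,0],"fingers":1},{"travel":[0,0,3],"twist":[0,0,0],"fingers":1},{"travel":[0,0,1.5],"twist":[0,0,0],"fingers":1},{"travel":[0,0,0],"twist":[0,0,0],"fingers":1},{"travel":[0,0,0],"twist":[0,0,0],"fingers":0},{"travel":[0,0,0],"twist":[0,0,0],"fingers":0},{"travel":[0,0,0],"twist":[0,0,0],"fingers":0},{"travel":[0,0,0],"twist":[0,0,0],"fingers":0},{"travel":[0,0,0],"twist":[0,0,0],"fingers":0}]' 40
python3 -m crank '[{"travel":[0,0,0],"twist":[0,0,0],"fingers":0},{"travel":[0,0,0],"twist":[0,0,0],"fingers":0},{"travel":[0,0,0],"twist":[0,0,0],"fingers":0}]' 60
```

```text
time: 11.57
ee_pos: [0.5414, 0.3682, 0.2767]
tool_rot: [-3.139, -0.0, -0.004]
contact_force: [-0.3, 2.3, 3.0]
width: 0.0309
time: 11.82
ee_pos: [0.5415, 0.3684, 0.2767]
tool_rot: [-3.139, -0.001, -0.004]
contact_force: [-1.0, 2.7, 7.7]
width: 0.0306
```

```bash
python3 -m crank '[{"travel":[0,0,-1],"twist":[0,0,0],"fingers":0},{"travel":[0,0,-2],"twist":[0,0,0],"fingers":0},{"travel":[0,0,-3],"twist":[0,0,0],"fingers":0},{"travel":[0,0,-3],"twist":[0,0,0],"fingers":0},{"travel":[0,0,-3],"twist":[0,0,0],"fingers":0},{"travel":[0,0,-3],"twist":[0,0,0],"fingers":0},{"travel":[0,0,-1],"twist":[0,0,0],"fingers":0},{"travel":[0,2,0],"twist":[0,0,0],"fingers":0},{"travel":[0,3,0],"twist":[0,0,0],"fingers":0},{"travel":[0,4,0],"twist":[0,0,0],"fingers":0}]' 60
python3 -m crank '[{"travel":[0,4,0],"twist":[0,0,0],"fingers":0},{"travel":[0,4,0],"twist":[0,0,0],"fingers":0},{"travel":[0,4,0],"twist":[0,0,0],"fingers":0},{"travel":[0,4,0],"twist":[0,0,0],"fingers":0},{"travel":[0,4,0],"twist":[0,0,0],"fingers":0},{"travel":[0,4,0],"twist":[0,0,0],"fingers":0},{"travel":[0,4,0],"twist":[0,0,0],"fingers":0},{"travel":[0,4,0],"twist":[0,0,0],"fingers":0},{"travel":[0,4,0],"twist":[0,0,0],"fingers":0},{"travel":[0,4,0],"twist":[0,0,0],"fingers":0}]' 60
python3 -m crank '[{"travel":[0,4,0],"twist":[0,0,0],"fingers":0},{"travel":[0,4,0],"twist":[0,0,0],"fingers":0},{"travel":[0,4,2],"twist":[0,0,0],"fingers":0},{"travel":[-0.5,4,3],"twist":[0,0,0],"fingers":0},{"travel":[-0.3,1,3],"twist":[0,0,0],"fingers":0},{"travel":[0,0,3],"twist":[0,0,0],"fingers":0},{"travel":[0,0,2],"twist":[0,0,0],"fingers":0},{"travel":[0,0,0],"twist":[0,0,0],"fingers":0},{"travel":[0,0,0],"twist":[0,0,0],"fingers":0}]' 60
```

```text
time: 12.65
ee_pos: [0.54, 0.2791, 0.4345]
tool_rot: [-3.141, -0.007, 0.002]
contact_force: [0.8, 0.2, -1.6]
width: 0.0303
time: 13.48
ee_pos: [0.5403, -0.1244, 0.4349]
tool_rot: [-3.141, -0.0, 0.001]
contact_force: [1.2, 0.0, -1.4]
width: 0.0302
time: 14.23
ee_pos: [0.5336, -0.2827, 0.3109]
tool_rot: [-3.14, 0.0, 0.004]
contact_force: [0.4, -0.5, -1.4]
width: 0.0303
```

```bash
python3 -m crank '[{"travel":[0,0.6,1.5],"twist":[0,0,0],"fingers":0},{"travel":[0,0,1.2],"twist":[0,0,0],"fingers":0},{"travel":[0,0,0.5],"twist":[0,0,0],"fingers":0},{"travel":[0,0,0.2],"twist":[0,0,0],"fingers":0},{"travel":[0,0,0],"twist":[0,0,0],"fingers":0},{"travel":[0,0,0],"twist":[0,0,0],"fingers":0}]' 60
python3 -m crank '[{"travel":[0,0,0.1],"twist":[0,0,0],"fingers":0},{"travel":[0,0,0],"twist":[0,0,0],"fingers":0},{"travel":[0,0,0],"twist":[0,0,0],"fingers":0}]' 60
```

```text
time: 14.73
ee_pos: [0.5344, -0.2888, 0.2788]
tool_rot: [3.141, 0.001, 0.002]
contact_force: [0.0, -0.1, -2.2]
width: 0.0303
time: 14.98
ee_pos: [0.5341, -0.2888, 0.277]
tool_rot: [3.141, 0.0, 0.001]
contact_force: [-1.9, -0.6, -1.4]
width: 0.0304
```

```bash
python3 -m crank '[{"travel":[0,0,0.1],"twist":[0,0,0],"fingers":0},{"travel":[0,0,0],"twist":[0,0,0],"fingers":0},{"travel":[0,0,0],"twist":[0,0,0],"fingers":0}]' 60
python3 -m crank '[{"travel":[0,0,0.08],"twist":[0,0,0],"fingers":0},{"travel":[0,0,0],"twist":[0,0,0],"fingers":0},{"travel":[0,0,0],"twist":[0,0,0],"fingers":0}]' 60
```

```text
time: 15.23
ee_pos: [0.5341, -0.2889, 0.2758]
tool_rot: [3.141, 0.0, 0.001]
contact_force: [-0.7, 1.1, 0.4]
width: 0.0306
time: 15.48
ee_pos: [0.5343, -0.2889, 0.2757]
tool_rot: [3.141, 0.0, 0.002]
contact_force: [-0.1, 0.2, 7.1]
width: 0.0302
```

```bash
python3 -m crank '[{"travel":[0,0,-0.08],"twist":[0,0,0],"fingers":0},{"travel":[0,0,0],"twist":[0,0,0],"fingers":1},{"travel":[0,0,0],"twist":[0,0,0],"fingers":1},{"travel":[0,0,0],"twist":[0,0,0],"fingers":1},{"travel":[0,0,0],"twist":[0,0,0],"fingers":1},{"travel":[0,0,-2],"twist":[0,0,0],"fingers":1},{"travel":[0,0,-4],"twist":[0,0,0],"fingers":1},{"travel":[0,0,-4],"twist":[0,0,0],"fingers":1},{"travel":[0,-2,-1],"twist":[0,0,0],"fingers":1},{"travel":[0,-4,0],"twist":[0,0,0],"fingers":1}]' 60
python3 -m crank '[{"travel":[0.4,-4,0],"twist":[0,0,0],"fingers":1},{"travel":[0.4,-4,0],"twist":[0,0,0],"fingers":1},{"travel":[0.4,-4,0],"twist":[0,0,0],"fingers":1},{"travel":[0.4,-4,0],"twist":[0,0,0],"fingers":1},{"travel":[0.4,-4,0],"twist":[0,0,0],"fingers":1},{"travel":[0.4,-4,0],"twist":[0,0,0],"fingers":1},{"travel":[0.4,-4,0],"twist":[0,0,0],"fingers":1},{"travel":[0.4,-4,0],"twist":[0,0,0],"fingers":1},{"travel":[0.4,-4,0],"twist":[0,0,0],"fingers":1},{"travel":[0,-4,0],"twist":[0,0,0],"fingers":1}]' 60
python3 -m crank '[{"travel":[0,-4,0],"twist":[0,0,0],"fingers":1},{"travel":[0,-4,0],"twist":[0,0,0],"fingers":1},{"travel":[0,0,0],"twist":[0,0,0],"fingers":1},{"travel":[0,0,0],"twist":[0,0,0],"fingers":1}]' 60
```

```text
time: 16.32
ee_pos: [0.5337, -0.2335, 0.3895]
tool_rot: [3.136, -0.012, 0.01]
contact_force: [1.3, 0.9, -0.4]
width: 0.0855
time: 17.15
ee_pos: [0.5702, 0.1731, 0.3857]
tool_rot: [-3.142, 0.0, -0.001]
contact_force: [1.1, -0.5, 0.5]
width: 0.0852
time: 17.48
ee_pos: [0.5692, 0.2544, 0.385]
tool_rot: [-3.141, -0.008, 0.001]
contact_force: [1.0, -0.7, 0.0]
width: 0.0852
```

```bash
python3 -m crank '[{"travel":[0.1,0.1,4],"twist":[0,0,0],"fingers":1},{"travel":[0,0,3],"twist":[0,0,0],"fingers":1},{"travel":[0,0,3],"twist":[0,0,0],"fingers":1},{"travel":[0,0,1.3],"twist":[0,0,0],"fingers":1},{"travel":[0,0,0],"twist":[0,0,0],"fingers":1},{"travel":[0,0,0],"twist":[0,0,0],"fingers":0},{"travel":[0,0,0],"twist":[0,0,0],"fingers":0},{"travel":[0,0,0],"twist":[0,0,0],"fingers":0},{"travel":[0,0,0],"twist":[0,0,0],"fingers":0},{"travel":[0,0,0],"twist":[0,0,0],"fingers":0}]' 40
python3 -m crank '[{"travel":[0,0,0],"twist":[0,0,0],"fingers":0},{"travel":[0,0,0],"twist":[0,0,0],"fingers":0},{"travel":[0,0,0],"twist":[0,0,0],"fingers":0}]' 60
```

```text
time: 18.32
ee_pos: [0.5714, 0.2504, 0.2741]
tool_rot: [-3.14, -0.0, -0.004]
contact_force: [-0.3, 0.0, 4.1]
width: 0.0325
time: 18.57
ee_pos: [0.5714, 0.2505, 0.2742]
tool_rot: [-3.14, -0.0, -0.004]
contact_force: [-0.0, 0.4, 7.7]
width: 0.0321
```

```bash
python3 -m crank '[{"travel":[0,0,-1],"twist":[0,0,0],"fingers":0},{"travel":[0,0,-2],"twist":[0,0,0],"fingers":0},{"travel":[0,0,-3],"twist":[0,0,0],"fingers":0},{"travel":[0,0,-3],"twist":[0,0,0],"fingers":0},{"travel":[0,0,-3],"twist":[0,0,0],"fingers":0},{"travel":[0,0,-3],"twist":[0,0,0],"fingers":0},{"travel":[0,0,-1],"twist":[0,0,0],"fingers":0},{"travel":[0,2,0],"twist":[0,0,0],"fingers":0},{"travel":[0,3,0],"twist":[0,0,0],"fingers":0},{"travel":[-1,4,0],"twist":[0,0,0],"fingers":0}]' 60
python3 -m crank '[{"travel":[-1,4,0],"twist":[0,0,0],"fingers":0},{"travel":[-1,4,0],"twist":[0,0,0],"fingers":0},{"travel":[-1,4,0],"twist":[0,0,0],"fingers":0},{"travel":[-1,4,0],"twist":[0,0,0],"fingers":0},{"travel":[-1,4,0],"twist":[0,0,0],"fingers":0},{"travel":[-1,4,0],"twist":[0,0,0],"fingers":0},{"travel":[-1,4,0],"twist":[0,0,0],"fingers":0},{"travel":[-0.8,4,2],"twist":[0,0,0],"fingers":0},{"travel":[0,4,2],"twist":[0,0,0],"fingers":0},{"travel":[0,1,3],"twist":[0,0,0],"fingers":0}]' 60
python3 -m crank '[{"travel":[0,0,3],"twist":[0,0,0],"fingers":0},{"travel":[0,0,2],"twist":[0,0,0],"fingers":0},{"travel":[0,0,1],"twist":[0,0,0],"fingers":0},{"travel":[0,0,0],"twist":[0,0,0],"fingers":0},{"travel":[0,0,0],"twist":[0,0,0],"fingers":0}]' 60
```

```text
time: 19.4
ee_pos: [0.5613, 0.1617, 0.4326]
tool_rot: [-3.14, -0.007, -0.002]
contact_force: [0.6, -1.2, -0.6]
width: 0.0323
time: 20.23
ee_pos: [0.4824, -0.2101, 0.3674]
tool_rot: [3.137, -0.01, 0.007]
contact_force: [1.6, 0.1, -2.3]
width: 0.0319
time: 20.65
ee_pos: [0.4838, -0.2037, 0.3061]
tool_rot: [-3.142, -0.0, 0.0]
contact_force: [0.1, -0.1, 0.0]
width: 0.0319
```

```bash
python3 -m crank '[{"travel":[0,0.4,1.5],"twist":[0,0,0],"fingers":0},{"travel":[0,0,1],"twist":[0,0,0],"fingers":0},{"travel":[0,0,0.5],"twist":[0,0,0],"fingers":0},{"travel":[0,0,0.1],"twist":[0,0,0],"fingers":0},{"travel":[0,0,0],"twist":[0,0,0],"fingers":0},{"travel":[0,0,0],"twist":[0,0,0],"fingers":0}]' 60
python3 -m crank '[{"travel":[0,0,0.1],"twist":[0,0,0],"fingers":0},{"travel":[0,0,0],"twist":[0,0,0],"fingers":0},{"travel":[0,0,0],"twist":[0,0,0],"fingers":0}]' 60
```

```text
time: 21.15
ee_pos: [0.4838, -0.2077, 0.2752]
tool_rot: [3.141, 0.0, 0.001]
contact_force: [-0.2, 0.2, -0.4]
width: 0.0325
time: 21.4
ee_pos: [0.4837, -0.2078, 0.2739]
tool_rot: [3.142, 0.0, 0.001]
contact_force: [-0.3, 1.1, -1.3]
width: 0.0321
```

Then contact, release, rise and a look at mat and caddy.

```bash
python3 -m crank '[{"travel":[0,0,0.1],"twist":[0,0,0],"fingers":0},{"travel":[0,0,0],"twist":[0,0,0],"fingers":0},{"travel":[0,0,0],"twist":[0,0,0],"fingers":0}]' 60
python3 -m crank '[{"travel":[0,0,0],"twist":[0,0,0],"fingers":1},{"travel":[0,0,0],"twist":[0,0,0],"fingers":1},{"travel":[0,0,0],"twist":[0,0,0],"fingers":1},{"travel":[0,0,0],"twist":[0,0,0],"fingers":1},{"travel":[0,0,-2],"twist":[0,0,0],"fingers":1},{"travel":[0,0,-4],"twist":[0,0,0],"fingers":1},{"travel":[0,0,-4],"twist":[0,0,0],"fingers":1},{"travel":[0,-2,-1],"twist":[0,0,0],"fingers":1},{"travel":[0.4,-4,0],"twist":[0,0,0],"fingers":1},{"travel":[0.4,-4,0],"twist":[0,0,0],"fingers":1}]' 60
python3 -m crank '[{"travel":[0.6,-4,0],"twist":[0,0,0],"fingers":1},{"travel":[0.6,-4,0],"twist":[0,0,0],"fingers":1},{"travel":[0.6,-4,0],"twist":[0,0,0],"fingers":1},{"travel":[0.6,-4,0],"twist":[0,0,0],"fingers":1},{"travel":[0.6,-4,0],"twist":[0,0,0],"fingers":1},{"travel":[0,0,0],"twist":[0,0,0],"fingers":1}]' 60
python3 - <<'E'
from h import *
np.set_printoptions(precision=4,suppress=True)
f=grab("top"); save(f,"pics/t5.png",(140,100,500,260),2.2); P=xyz(f)
def blobs(u0,v0,u1,v1,a,b):
    s=P[v0:v1,u0:u1]; m=((s[...,2]>a)&(s[...,2]<b)).astype(np.uint8)
    n,l,st,c=cv2.connectedComponentsWithStats(m)
    for i in range(1,n):
        if st[i,4]>40: q=s[l==i]; print(c[i]+[u0,v0],st[i,4],np.median(q,0),(np.percentile(q,2,axis=0)+np.percentile(q,98,axis=0))/2)
blobs(370,140,500,260,.113,.14); print(); blobs(150,150,235,225,.056,.075)
E
```

```text
time: 21.65
ee_pos: [0.4838, -0.2078, 0.2732]
tool_rot: [3.141, 0.0, 0.002]
contact_force: [-0.0, 1.1, 5.0]
width: 0.0322
time: 22.48
ee_pos: [0.4914, -0.108, 0.3839]
tool_rot: [3.141, -0.006, 0.004]
contact_force: [0.9, 1.0, -0.5]
width: 0.0854
time: 22.98
ee_pos: [0.522, 0.1012, 0.3823]
tool_rot: [-3.137, -0.017, -0.0]
contact_force: [0.7, 1.4, -0.2]
width: 0.0854
[431.6306 175.3631] 157 [ 0.5315 -0.2816  0.1296] [ 0.532  -0.2825  0.1257]
[400.8788 196.4667] 165 [ 0.4825 -0.2055  0.127 ] [ 0.4825 -0.205   0.1262]
[452.7374 207.899 ] 198 [ 0.4509 -0.3276  0.133 ] [ 0.4515 -0.3287  0.1271]

[192.3333 175.8909] 165 [0.5569 0.3106 0.0656] [0.5582 0.3104 0.0642]
```

View pics/t5.png

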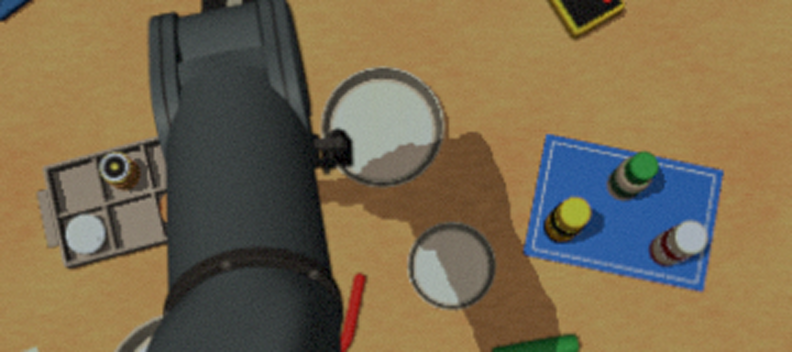

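All three stand on the mat (picture: oil (575,215), glue (640,170), cleaner (690,240)). The lampholder is alone at (118,168) in this picture, world (0.558, 0.309). Moving over it.

```bash
python3 -m crank '[{"travel":[1.2,-4,0],"twist":[0,0,0],"fingers":1},{"travel":[1.2,-4,0],"twist":[0,0,0],"fingers":1},{"travel":[1.2,-4,0],"twist":[0,0,0],"fingers":1},{"travel":[0,-4,0],"twist":[0,0,0],"fingers":1},{"travel":[0,-4,0],"twist":[0,0,0],"fingers":1},{"travel":[0,0,3],"twist":[0,0,0],"fingers":1},{"travel":[0,0,3],"twist":[0,0,0],"fingers":1},{"travel":[0,0,0],"twist":[0,0,0],"fingers":1},{"travel":[0,0,0],"twist":[0,0,0],"fingers":1}]' 40
```

```text
time: 23.78
ee_pos: [0.5575, 0.2907, 0.3217]
tool_rot: [3.139, -0.002, -0.005]
contact_force: [0.1, -0.6, 1.2]
width: 0.0856
```

```bash
python3 -m crank '[{"travel":[0,-1.8,1],"twist":[0,0,0],"fingers":1},{"travel":[0,0,3],"twist":[0,0,0],"fingers":1},{"travel":[0,0,3],"twist":[0,0,0],"fingers":1},{"travel":[0,0,2.5],"twist":[0,0,0],"fingers":1},{"travel":[0,0,0],"twist":[0,0,0],"fingers":1},{"travel":[0,0,0],"twist":[0,0,0],"fingers":1}]' 40
python3 - <<'E'
from h import *
save(grab("side"),"pics/s6.png",(130,130,290,300),3)
E
```

```text
time: 24.28
ee_pos: [0.5581, 0.3096, 0.2285]
tool_rot: [3.141, -0.001, -0.0]
contact_force: [-0.0, 0.1, -0.3]
width: 0.0855
```

View pics/s6.png

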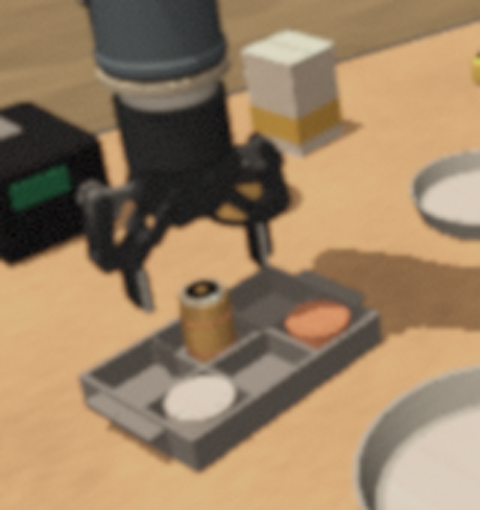

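The lampholder (207,320) is between the fingertips (143,300) and (262,255), which are still clear of the walls. Down 22 mm and grip.

```bash
python3 -m crank '[{"travel":[0,0,1.2],"twist":[0,0,0],"fingers":1},{"travel":[0,0,1],"twist":[0,0,0],"fingers":1},{"travel":[0,0,0],"twist":[0,0,0],"fingers":1},{"travel":[0,0,0],"twist":[0,0,0],"fingers":0},{"travel":[0,0,0],"twist":[0,0,0],"fingers":0},{"travel":[0,0,0],"twist":[0,0,0],"fingers":0},{"travel":[0,0,0],"twist":[0,0,0],"fingers":0},{"travel":[0,0,0],"twist":[0,0,0],"fingers":0},{"travel":[0,0,0],"twist":[0,0,0],"fingers":0},{"travel":[0,0,0],"twist":[0,0,0],"fingers":0}]' 40
python3 -m crank '[{"travel":[0,0,-1],"twist":[0,0,0],"fingers":0},{"travel":[0,0,-2],"twist":[0,0,0],"fingers":0},{"travel":[0,0,-3],"twist":[0,0,0],"fingers":0},{"travel":[0,0,-3],"twist":[0,0,0],"fingers":0},{"travel":[0,0,-1],"twist":[0,0,0],"fingers":0},{"travel":[0,0,0],"twist":[0,0,0],"fingers":0},{"travel":[0,0,0],"twist":[0,0,0],"fingers":0}]' 60
```

```text
time: 25.17
ee_pos: [0.5577, 0.31, 0.2062]
tool_rot: [-3.141, -0.0, -0.001]
contact_force: [-1.2, 0.5, 6.5]
width: 0.0362
time: 25.75
ee_pos: [0.5573, 0.3099, 0.3058]
tool_rot: [-3.141, -0.0, -0.001]
contact_force: [-0.4, -0.4, -1.9]
width: 0.0356
```

```bash
python3 -m crank '[{"travel":[0,2,0],"twist":[0,0,0],"fingers":0},{"travel":[0.5,3,0],"twist":[0,0,0],"fingers":0},{"travel":[0.7,4,0],"twist":[0,0,0],"fingers":0},{"travel":[0.7,4,0],"twist":[0,0,0],"fingers":0},{"travel":[0.7,4,0],"twist":[0,0,0],"fingers":0},{"travel":[0.7,4,0],"twist":[0,0,0],"fingers":0},{"travel":[0.7,4,0],"twist":[0,0,0],"fingers":0},{"travel":[0.7,4,0],"twist":[0,0,0],"fingers":0},{"travel":[0.2,2,0],"twist":[0,0,0],"fingers":0},{"travel":[0,0,0],"twist":[0,0,0],"fingers":0}]' 60
python3 -m crank '[{"travel":[0,0,2],"twist":[0,0,0],"fingers":0},{"travel":[0,0,3],"twist":[0,0,0],"fingers":0},{"travel":[0,0,2],"twist":[0,0,0],"fingers":0},{"travel":[0,0,0],"twist":[0,0,0],"fingers":0},{"travel":[0,0,0],"twist":[0,0,0],"fingers":0}]' 60
```

```text
time: 26.58
ee_pos: [0.606, -0.007, 0.3038]
tool_rot: [3.138, -0.013, -0.005]
contact_force: [0.1, -0.6, -0.5]
width: 0.0354
time: 27.0
ee_pos: [0.6057, 0.0004, 0.2337]
tool_rot: [3.142, 0.001, -0.007]
contact_force: [0.1, -0.0, 0.1]
width: 0.0361
```

```bash
python3 -m crank '[{"travel":[0,0,1.2],"twist":[0,0,0],"fingers":0},{"travel":[0,0,1],"twist":[0,0,0],"fingers":0},{"travel":[0,0,0.3],"twist":[0,0,0],"fingers":0},{"travel":[0,0,0.1],"twist":[0,0,0],"fingers":0},{"travel":[0,0,0],"twist":[0,0,0],"fingers":0},{"travel":[0,0,0],"twist":[0,0,0],"fingers":0}]' 60
python3 -m crank '[{"travel":[0,0,0.1],"twist":[0,0,0],"fingers":0},{"travel":[0,0,0],"twist":[0,0,0],"fingers":0},{"travel":[0,0,0],"twist":[0,0,0],"fingers":0}]' 60
```

```text
time: 27.5
ee_pos: [0.6067, -0.0001, 0.21]
tool_rot: [-3.142, 0.0, -0.001]
contact_force: [1.6, -0.2, -1.1]
width: 0.0356
time: 27.75
ee_pos: [0.6066, -0.0001, 0.2089]
tool_rot: [-3.142, -0.0, -0.001]
contact_force: [0.0, 0.5, -1.9]
width: 0.0359
```

```bash
python3 -m crank '[{"travel":[0,0,0.1],"twist":[0,0,0],"fingers":0},{"travel":[0,0,0],"twist":[0,0,0],"fingers":0},{"travel":[0,0,0.1],"twist":[0,0,0],"fingers":0},{"travel":[0,0,0],"twist":[0,0,0],"fingers":0},{"travel":[0,0,0],"twist":[0,0,0],"fingers":0}]' 60
python3 -m crank '[{"travel":[0,0,0.1],"twist":[0,0,0],"fingers":0},{"travel":[0,0,0],"twist":[0,0,0],"fingers":0},{"travel":[0,0,0],"twist":[0,0,0],"fingers":0}]' 60
```

```text
time: 28.17
ee_pos: [0.6065, -0.0001, 0.2065]
tool_rot: [-3.142, -0.0, 0.0]
contact_force: [-0.1, -0.7, -1.4]
width: 0.0357
time: 28.42
ee_pos: [0.6066, -0.0001, 0.2063]
tool_rot: [-3.141, 0.0, -0.001]
contact_force: [-2.6, 0.1, 6.7]
width: 0.0357
```

```bash
python3 -m crank '[{"travel":[0,0,-0.1],"twist":[0,0,0],"fingers":1},{"travel":[0,0,0],"twist":[0,0,0],"fingers":1},{"travel":[0,0,0],"twist":[0,0,0],"fingers":1},{"travel":[0,0,0],"twist":[0,0,0],"fingers":1},{"travel":[0,0,-2],"twist":[0,0,0],"fingers":1},{"travel":[0,0,-4],"twist":[0,0,0],"fingers":1},{"travel":[0,0,-4],"twist":[0,0,0],"fingers":1},{"travel":[0,0,-4],"twist":[0,0,0],"fingers":1},{"travel":[0,0,-4],"twist":[0,0,0],"fingers":1},{"travel":[0,0,0],"twist":[0,0,0],"fingers":1}]' 60
python3 -m crank '[{"travel":[-2,2.8,0],"twist":[0,0,0],"fingers":1},{"travel":[-2,3.6,0],"twist":[0,0,0],"fingers":1},{"travel":[-2,3.6,0],"twist":[0,0,0],"fingers":1},{"travel":[-2,3.6,0],"twist":[0,0,0],"fingers":1},{"travel":[-2,3.6,0],"twist":[0,0,0],"fingers":1},{"travel":[-2.3,3.6,0],"twist":[0,0,0],"fingers":1},{"travel":[0,0,0],"twist":[0,0,0],"fingers":1},{"travel":[0,0,0],"twist":[0,0,0],"fingers":1},{"travel":[0,0,0],"twist":[0,0,0],"fingers":1}]' 40
python3 - <<'E'
from h import *
f=grab("side"); save(f,"pics/s7.png",(240,120,460,250),3.5)
E
```

```text
time: 29.25
ee_pos: [0.6081, -0.0005, 0.3947]
tool_rot: [-3.141, 0.001, -0.019]
contact_force: [1.9, 0.1, 1.3]
width: 0.0852
time: 30.0
ee_pos: [0.4842, -0.207, 0.3866]
tool_rot: [-3.141, 0.001, -0.0]
contact_force: [0.4, 0.1, 0.5]
width: 0.0852
```

View pics/s7.png

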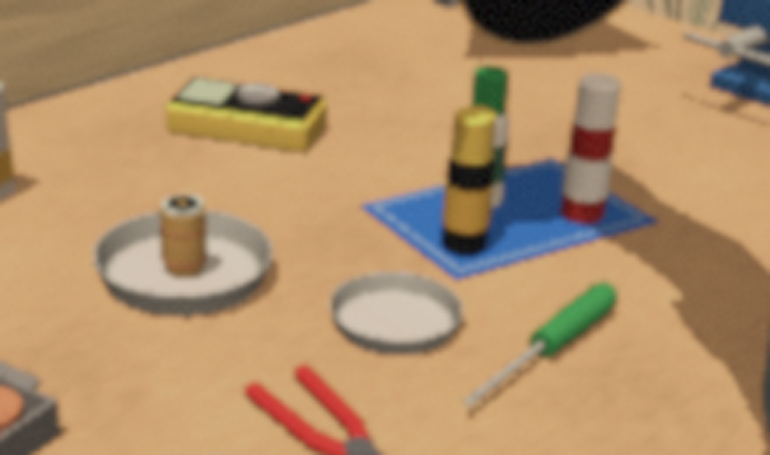

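The lampholder stands upright in the middle dish (183,235). The oil, glue and cleaner stand on the mat. Gripping the oil.

```bash
python3 -m crank '[{"travel":[0,0,4],"twist":[0,0,0],"fingers":1},{"travel":[0,0,3],"twist":[0,0,0],"fingers":1},{"travel":[0,0,3],"twist":[0,0,0],"fingers":1},{"travel":[0,0,1.3],"twist":[0,0,0],"fingers":1},{"travel":[0,0,0],"twist":[0,0,0],"fingers":1},{"travel":[0,0,0],"twist":[0,0,0],"fingers":0},{"travel":[0,0,0],"twist":[0,0,0],"fingers":0},{"travel":[0,0,0],"twist":[0,0,0],"fingers":0},{"travel":[0,0,0],"twist":[0,0,0],"fingers":0},{"travel":[0,0,0],"twist":[0,0,0],"fingers":0}]' 40
python3 -m crank '[{"travel":[0,0,0],"twist":[0,0,0],"fingers":0},{"travel":[0,0,0],"twist":[0,0,0],"fingers":0},{"travel":[0,0,0],"twist":[0,0,0],"fingers":0}]' 60
```

```text
time: 30.88
ee_pos: [0.4846, -0.2071, 0.2749]
tool_rot: [3.141, 0.0, 0.004]
contact_force: [-0.0, 1.4, 6.1]
width: 0.0325
time: 31.13
ee_pos: [0.4846, -0.2071, 0.275]
tool_rot: [3.141, 0.0, 0.004]
contact_force: [-0.0, 1.8, 7.1]
width: 0.032
```

```bash
python3 -m crank '[{"travel":[0,0,-1],"twist":[0,0,0],"fingers":0},{"travel":[0,0,-2],"twist":[0,0,0],"fingers":0},{"travel":[0,0,-3],"twist":[0,0,0],"fingers":0},{"travel":[0,0,-3],"twist":[0,0,0],"fingers":0},{"travel":[0,0,-3],"twist":[0,0,0],"fingers":0},{"travel":[0,-2,-3],"twist":[0,0,0],"fingers":0},{"travel":[0.5,-3,-1],"twist":[0,0,0],"fingers":0},{"travel":[0.8,-4,0],"twist":[0,0,0],"fingers":0},{"travel":[0.8,-4,0],"twist":[0,0,0],"fingers":0},{"travel":[0.8,-4,0],"twist":[0,0,0],"fingers":0}]' 60
python3 -m crank '[{"travel":[0.8,-4,0],"twist":[0,0,0],"fingers":0},{"travel":[0.8,-4,0],"twist":[0,0,0],"fingers":0},{"travel":[0.8,-4,0],"twist":[0,0,0],"fingers":0},{"travel":[0.8,-4,0],"twist":[0,0,0],"fingers":0},{"travel":[0.8,-4,0],"twist":[0,0,0],"fingers":0},{"travel":[0.8,-4,0],"twist":[0,0,0],"fingers":0},{"travel":[0.8,-4,0],"twist":[0,0,0],"fingers":0},{"travel":[0,-1,2],"twist":[0,0,0],"fingers":0},{"travel":[0,0,3],"twist":[0,0,0],"fingers":0},{"travel":[0,0,0],"twist":[0,0,0],"fingers":0}]' 60
python3 -m crank '[{"travel":[0,0,2],"twist":[0,0,0],"fingers":0},{"travel":[0,0,0],"twist":[0,0,0],"fingers":0},{"travel":[0,0,0],"twist":[0,0,0],"fingers":0}]' 60
```

```text
time: 31.97
ee_pos: [0.5127, -0.0358, 0.4352]
tool_rot: [-3.142, 0.002, -0.003]
contact_force: [0.1, -0.3, -1.1]
width: 0.0322
time: 32.8
ee_pos: [0.5674, 0.2536, 0.3794]
tool_rot: [3.138, 0.004, -0.01]
contact_force: [-1.7, -0.4, -2.2]
width: 0.032
time: 33.05
ee_pos: [0.5691, 0.2519, 0.3646]
tool_rot: [3.141, -0.002, -0.001]
contact_force: [-1.1, -0.5, -0.7]
width: 0.032
```

```bash
python3 -m crank '[{"travel":[0.2,0,2],"twist":[0,0,0],"fingers":0},{"travel":[0,0,2],"twist":[0,0,0],"fingers":0},{"travel":[0,0,1.5],"twist":[0,0,0],"fingers":0},{"travel":[0,0,1],"twist":[0,0,0],"fingers":0},{"travel":[0,0,1],"twist":[0,0,0],"fingers":0},{"travel":[0,0,0.7],"twist":[0,0,0],"fingers":0},{"travel":[0,0,0.3],"twist":[0,0,0],"fingers":0},{"travel":[0,0,0],"twist":[0,0,0],"fingers":0},{"travel":[0,0,0],"twist":[0,0,0],"fingers":0}]' 60
python3 -m crank '[{"travel":[0,0,0.1],"twist":[0,0,0],"fingers":0},{"travel":[0,0,0],"twist":[0,0,0],"fingers":0},{"travel":[0,0,0],"twist":[0,0,0],"fingers":0}]' 60
```

```text
time: 33.8
ee_pos: [0.5713, 0.2528, 0.2792]
tool_rot: [-3.141, 0.0, -0.001]
contact_force: [-0.3, 0.2, -1.4]
width: 0.0322
time: 34.05
ee_pos: [0.5712, 0.2529, 0.278]
tool_rot: [-3.141, -0.0, -0.001]
contact_force: [1.0, 0.1, -0.9]
width: 0.0321
```

```bash
python3 -m crank '[{"travel":[0,0,0.1],"twist":[0,0,0],"fingers":0},{"travel":[0,0,0],"twist":[0,0,0],"fingers":0},{"travel":[0,0,0.1],"twist":[0,0,0],"fingers":0},{"travel":[0,0,0],"twist":[0,0,0],"fingers":0},{"travel":[0,0,0],"twist":[0,0,0],"fingers":0}]' 60
python3 -m crank '[{"travel":[0,0,0.05],"twist":[0,0,0],"fingers":0},{"travel":[0,0,0],"twist":[0,0,0],"fingers":0},{"travel":[0,0,0],"twist":[0,0,0],"fingers":0}]' 60
```

```text
time: 34.47
ee_pos: [0.5713, 0.2529, 0.2761]
tool_rot: [-3.141, -0.0, -0.001]
contact_force: [-1.4, 0.5, 5.3]
width: 0.032
time: 34.72
ee_pos: [0.5714, 0.2529, 0.276]
tool_rot: [-3.141, 0.0, -0.002]
contact_force: [-1.1, -0.5, 8.9]
width: 0.0321
```

```bash
python3 -m crank '[{"travel":[0,0,-0.1],"twist":[0,0,0],"fingers":1},{"travel":[0,0,0],"twist":[0,0,0],"fingers":1},{"travel":[0,0,0],"twist":[0,0,0],"fingers":1},{"travel":[0,0,0],"twist":[0,0,0],"fingers":1},{"travel":[0,0,-2],"twist":[0,0,0],"fingers":1},{"travel":[0,0,-4],"twist":[0,0,0],"fingers":1},{"travel":[0,0,-4],"twist":[0,0,0],"fingers":1},{"travel":[0,2,-1],"twist":[0,0,0],"fingers":1},{"travel":[-0.3,4,0],"twist":[0,0,0],"fingers":1},{"travel":[-0.3,4,0],"twist":[0,0,0],"fingers":1}]' 60
python3 -m crank '[{"travel":[-0.3,4,0],"twist":[0,0,0],"fingers":1},{"travel":[-0.3,4,0],"twist":[0,0,0],"fingers":1},{"travel":[-0.3,4,0],"twist":[0,0,0],"fingers":1},{"travel":[-0.3,4,0],"twist":[0,0,0],"fingers":1},{"travel":[-0.3,4,0],"twist":[0,0,0],"fingers":1},{"travel":[-0.3,4,0],"twist":[0,0,0],"fingers":1},{"travel":[-0.3,4,0],"twist":[0,0,0],"fingers":1},{"travel":[-0.3,4,0],"twist":[0,0,0],"fingers":1},{"travel":[-0.3,4,0],"twist":[0,0,0],"fingers":1},{"travel":[-0.3,4,0],"twist":[0,0,0],"fingers":1}]' 40
python3 -m crank '[{"travel":[-0.1,4,0],"twist":[0,0,0],"fingers":1},{"travel":[0,0.2,0],"twist":[0,0,0],"fingers":1},{"travel":[0,0,0],"twist":[0,0,0],"fingers":1},{"travel":[0,0,0],"twist":[0,0,0],"fingers":1}]' 40
```

```text
time: 35.55
ee_pos: [0.5649, 0.1532, 0.3871]
tool_rot: [-3.14, -0.005, -0.003]
contact_force: [1.1, -0.7, -0.1]
width: 0.0853
time: 36.38
ee_pos: [0.5346, -0.2491, 0.3861]
tool_rot: [-3.141, -0.0, 0.0]
contact_force: [1.1, 0.6, -0.4]
width: 0.0853
time: 36.72
ee_pos: [0.5341, -0.289, 0.3857]
tool_rot: [-3.141, 0.001, 0.001]
contact_force: [-0.5, 1.4, -0.6]
width: 0.0852
```

```bash
python3 -m crank '[{"travel":[0,0,4],"twist":[0,0,0],"fingers":1},{"travel":[0,0,3],"twist":[0,0,0],"fingers":1},{"travel":[0,0,3],"twist":[0,0,0],"fingers":1},{"travel":[0,0,1],"twist":[0,0,0],"fingers":1},{"travel":[0,0,0],"twist":[0,0,0],"fingers":1},{"travel":[0,0,0],"twist":[0,0,0],"fingers":0},{"travel":[0,0,0],"twist":[0,0,0],"fingers":0},{"travel":[0,0,0],"twist":[0,0,0],"fingers":0},{"travel":[0,0,0],"twist":[0,0,0],"fingers":0},{"travel":[0,0,0],"twist":[0,0,0],"fingers":0}]' 40
python3 -m crank '[{"travel":[0,0,0],"twist":[0,0,0],"fingers":0},{"travel":[0,0,0],"twist":[0,0,0],"fingers":0},{"travel":[0,0,0],"twist":[0,0,0],"fingers":0}]' 60
```

```text
time: 37.55
ee_pos: [0.5345, -0.289, 0.2776]
tool_rot: [3.141, 0.0, 0.003]
contact_force: [-0.5, 2.7, 7.0]
width: 0.0307
time: 37.8
ee_pos: [0.5347, -0.2888, 0.2776]
tool_rot: [-3.141, -0.001, -0.004]
contact_force: [-0.8, 3.5, 7.5]
width: 0.0303
```

```bash
python3 -m crank '[{"travel":[0,0,-1],"twist":[0,0,0],"fingers":0},{"travel":[0,0,-2],"twist":[0,0,0],"fingers":0},{"travel":[0,0,-3],"twist":[0,0,0],"fingers":0},{"travel":[0,0,-3],"twist":[0,0,0],"fingers":0},{"travel":[0,0,-3],"twist":[0,0,0],"fingers":0},{"travel":[0,-2,-3],"twist":[0,0,0],"fingers":0},{"travel":[0,-3,-2],"twist":[0,0,0],"fingers":0},{"travel":[0,-4,0],"twist":[0,0,0],"fingers":0},{"travel":[0,-4,0],"twist":[0,0,0],"fingers":0},{"travel":[0,-4,0],"twist":[0,0,0],"fingers":0}]' 60
python3 -m crank '[{"travel":[0,-4,0],"twist":[0,0,0],"fingers":0},{"travel":[0,-4,0],"twist":[0,0,0],"fingers":0},{"travel":[0,-4,0],"twist":[0,0,0],"fingers":0},{"travel":[0,-4,0],"twist":[0,0,0],"fingers":0},{"travel":[0,-4,0],"twist":[0,0,0],"fingers":0},{"travel":[0,-4,0],"twist":[0,0,0],"fingers":0},{"travel":[0,-4,0],"twist":[0,0,0],"fingers":0},{"travel":[0,-4,0],"twist":[0,0,0],"fingers":0},{"travel":[0,-4,0],"twist":[0,0,0],"fingers":0},{"travel":[0,-4,0],"twist":[0,0,0],"fingers":0}]' 60
python3 -m crank '[{"travel":[0.4,-4,0],"twist":[0,0,0],"fingers":0},{"travel":[0.4,-3,0],"twist":[0,0,0],"fingers":0},{"travel":[0,-1.8,0],"twist":[0,0,0],"fingers":0},{"travel":[0,0,2],"twist":[0,0,0],"fingers":0},{"travel":[0,0,3],"twist":[0,0,0],"fingers":0},{"travel":[0,0,2],"twist":[0,0,0],"fingers":0},{"travel":[0,0,0],"twist":[0,0,0],"fingers":0},{"travel":[0,0,0],"twist":[0,0,0],"fingers":0}]' 60
```

```text
time: 38.63
ee_pos: [0.5334, -0.1179, 0.4475]
tool_rot: [3.141, -0.002, 0.002]
contact_force: [1.6, 0.6, -2.4]
width: 0.03
time: 39.47
ee_pos: [0.5336, 0.2823, 0.4471]
tool_rot: [3.142, -0.001, 0.001]
contact_force: [0.9, -0.4, -1.8]
width: 0.0298
time: 40.13
ee_pos: [0.542, 0.3685, 0.3762]
tool_rot: [3.14, -0.0, -0.002]
contact_force: [0.0, 1.5, -1.7]
width: 0.0302
```

Remaining: 97.6 mm to contact at 0.2786.

```bash
python3 -m crank '[{"travel":[0,0,2.5],"twist":[0,0,0],"fingers":0},{"travel":[0,0,2.5],"twist":[0,0,0],"fingers":0},{"travel":[0,0,1.5],"twist":[0,0,0],"fingers":0},{"travel":[0,0,1],"twist":[0,0,0],"fingers":0},{"travel":[0,0,1],"twist":[0,0,0],"fingers":0},{"travel":[0,0,0.7],"twist":[0,0,0],"fingers":0},{"travel":[0,0,0.3],"twist":[0,0,0],"fingers":0},{"travel":[0,0,0],"twist":[0,0,0],"fingers":0},{"travel":[0,0,0],"twist":[0,0,0],"fingers":0}]' 60
python3 -m crank '[{"travel":[0,0,0.1],"twist":[0,0,0],"fingers":0},{"travel":[0,0,0],"twist":[0,0,0],"fingers":0},{"travel":[0,0,0],"twist":[0,0,0],"fingers":0}]' 60
```

```text
time: 40.88
ee_pos: [0.5423, 0.369, 0.2818]
tool_rot: [-3.141, 0.0, -0.001]
contact_force: [-0.0, 0.3, -1.3]
width: 0.0299
time: 41.13
ee_pos: [0.5422, 0.3689, 0.2806]
tool_rot: [-3.141, -0.0, -0.001]
contact_force: [0.8, -0.6, -1.9]
width: 0.0298
```

```bash
python3 -m crank '[{"travel":[0,0,0.1],"twist":[0,0,0],"fingers":0},{"travel":[0,0,0],"twist":[0,0,0],"fingers":0},{"travel":[0,0,0.1],"twist":[0,0,0],"fingers":0},{"travel":[0,0,0],"twist":[0,0,0],"fingers":0},{"travel":[0,0,0],"twist":[0,0,0],"fingers":0}]' 60
```

```text
time: 41.55
ee_pos: [0.5423, 0.3689, 0.2787]
tool_rot: [-3.141, 0.0, -0.001]
contact_force: [-0.9, -0.5, 4.8]
width: 0.0301
```

```bash
python3 -m crank '[{"travel":[0,0,0],"twist":[0,0,0],"fingers":1},{"travel":[0,0,0],"twist":[0,0,0],"fingers":1},{"travel":[0,0,0],"twist":[0,0,0],"fingers":1},{"travel":[0,0,0],"twist":[0,0,0],"fingers":1},{"travel":[0,0,-2],"twist":[0,0,0],"fingers":1},{"travel":[0,0,-4],"twist":[0,0,0],"fingers":1},{"travel":[0,0,-4],"twist":[0,0,0],"fingers":1},{"travel":[0,2,-1],"twist":[0,0,0],"fingers":1},{"travel":[-0.5,4,0],"twist":[0,0,0],"fingers":1},{"travel":[-0.5,4,0],"twist":[0,0,0],"fingers":1}]' 60
python3 -m crank '[{"travel":[-0.5,4,0],"twist":[0,0,0],"fingers":1},{"travel":[-0.5,4,0],"twist":[0,0,0],"fingers":1},{"travel":[-0.5,4,0],"twist":[0,0,0],"fingers":1},{"travel":[-0.5,4,0],"twist":[0,0,0],"fingers":1},{"travel":[-0.5,4,0],"twist":[0,0,0],"fingers":1},{"travel":[-0.5,4,0],"twist":[0,0,0],"fingers":1},{"travel":[-0.5,4,0],"twist":[0,0,0],"fingers":1},{"travel":[-0.5,4,0],"twist":[0,0,0],"fingers":1},{"travel":[-0.5,4,0],"twist":[0,0,0],"fingers":1},{"travel":[-0.5,4,0],"twist":[0,0,0],"fingers":1}]' 40
python3 -m crank '[{"travel":[-0.6,4,0],"twist":[0,0,0],"fingers":1},{"travel":[-0.5,4,0],"twist":[0,0,0],"fingers":1},{"travel":[-0.5,4,0],"twist":[0,0,0],"fingers":1},{"travel":[-0.5,4,0],"twist":[0,0,0],"fingers":1},{"travel":[-0.5,4,0],"twist":[0,0,0],"fingers":1},{"travel":[-0.5,0.2,0],"twist":[0,0,0],"fingers":1},{"travel":[0,0,0],"twist":[0,0,0],"fingers":1},{"travel":[0,0,0],"twist":[0,0,0],"fingers":1}]' 40
```

```text
time: 42.38
ee_pos: [0.5317, 0.2689, 0.389]
tool_rot: [-3.14, -0.004, -0.003]
contact_force: [1.3, -1.8, -1.5]
width: 0.0852
time: 43.22
ee_pos: [0.4813, -0.1331, 0.3883]
tool_rot: [3.142, 0.0, 0.001]
contact_force: [1.5, 0.4, 0.2]
width: 0.0855
time: 43.88
ee_pos: [0.4509, -0.3329, 0.3879]
tool_rot: [-3.141, 0.001, 0.0]
contact_force: [0.4, -0.1, 0.2]
width: 0.0855
```

```bash
python3 -m crank '[{"travel":[0,0,4],"twist":[0,0,0],"fingers":1},{"travel":[0,0,3],"twist":[0,0,0],"fingers":1},{"travel":[0,0,3],"twist":[0,0,0],"fingers":1},{"travel":[0,0,1],"twist":[0,0,0],"fingers":1},{"travel":[0,0,0],"twist":[0,0,0],"fingers":1},{"travel":[0,0,0],"twist":[0,0,0],"fingers":0},{"travel":[0,0,0],"twist":[0,0,0],"fingers":0},{"travel":[0,0,0],"twist":[0,0,0],"fingers":0},{"travel":[0,0,0],"twist":[0,0,0],"fingers":0},{"travel":[0,0,0],"twist":[0,0,0],"fingers":0}]' 40
python3 -m crank '[{"travel":[0,0,0],"twist":[0,0,0],"fingers":0},{"travel":[0,0,0],"twist":[0,0,0],"fingers":0},{"travel":[0,0,0],"twist":[0,0,0],"fingers":0}]' 60
```

```text
time: 44.72
ee_pos: [0.4516, -0.3331, 0.2797]
tool_rot: [3.141, 0.0, 0.004]
contact_force: [-0.3, 2.9, 7.6]
width: 0.0348
time: 44.97
ee_pos: [0.4516, -0.3331, 0.2797]
tool_rot: [3.141, 0.0, 0.004]
contact_force: [-0.8, 2.0, 10.5]
width: 0.0345
```

```bash
python3 -m crank '[{"travel":[0,0,-1],"twist":[0,0,0],"fingers":0},{"travel":[0,0,-2],"twist":[0,0,0],"fingers":0},{"travel":[0,0,-3],"twist":[0,0,0],"fingers":0},{"travel":[0,0,-3],"twist":[0,0,0],"fingers":0},{"travel":[0,0,-3],"twist":[0,0,0],"fingers":0},{"travel":[0,-2,-3],"twist":[0,0,0],"fingers":0},{"travel":[0.5,-3,-1],"twist":[0,0,0],"fingers":0},{"travel":[0.5,-4,0],"twist":[0,0,0],"fingers":0},{"travel":[0.5,-4,0],"twist":[0,0,0],"fingers":0},{"travel":[0.5,-4,0],"twist":[0,0,0],"fingers":0}]' 60
python3 -m crank '[{"travel":[0.5,-4,0],"twist":[0,0,0],"fingers":0},{"travel":[0.5,-4,0],"twist":[0,0,0],"fingers":0},{"travel":[0.5,-4,0],"twist":[0,0,0],"fingers":0},{"travel":[0.5,-4,0],"twist":[0,0,0],"fingers":0},{"travel":[0.5,-4,0],"twist":[0,0,0],"fingers":0},{"travel":[0.3,-4,0],"twist":[0,0,0],"fingers":0},{"travel":[0,-4,0],"twist":[0,0,0],"fingers":0},{"travel":[0,-4,0],"twist":[0,0,0],"fingers":0},{"travel":[0,-4,0],"twist":[0,0,0],"fingers":0},{"travel":[0,-4,0],"twist":[0,0,0],"fingers":0}]' 60
python3 -m crank '[{"travel":[0,-4,0],"twist":[0,0,0],"fingers":0},{"travel":[0,-1.9,0],"twist":[0,0,0],"fingers":0},{"travel":[0,0,0],"twist":[0,0,0],"fingers":0},{"travel":[0,0,2],"twist":[0,0,0],"fingers":0},{"travel":[0,0,3],"twist":[0,0,0],"fingers":0},{"travel":[0,0,1],"twist":[0,0,0],"fingers":0},{"travel":[0,0,0],"twist":[0,0,0],"fingers":0},{"travel":[0,0,0],"twist":[0,0,0],"fingers":0}]' 60
```

```text
time: 45.8
ee_pos: [0.4705, -0.1618, 0.4394]
tool_rot: [3.141, -0.002, 0.002]
contact_force: [0.6, -0.0, -1.7]
width: 0.034
time: 46.63
ee_pos: [0.4985, 0.2384, 0.4392]
tool_rot: [3.142, -0.001, 0.001]
contact_force: [1.6, -0.2, -1.9]
width: 0.034
time: 47.3
ee_pos: [0.4993, 0.2954, 0.3788]
tool_rot: [3.141, -0.001, -0.0]
contact_force: [0.4, -0.4, 0.1]
width: 0.0344
```

Remaining: 98 mm to contact at 0.2807.

```bash
python3 -m crank '[{"travel":[0,0,2.5],"twist":[0,0,0],"fingers":0},{"travel":[0,0,2.5],"twist":[0,0,0],"fingers":0},{"travel":[0,0,1.5],"twist":[0,0,0],"fingers":0},{"travel":[0,0,1],"twist":[0,0,0],"fingers":0},{"travel":[0,0,1],"twist":[0,0,0],"fingers":0},{"travel":[0,0,0.7],"twist":[0,0,0],"fingers":0},{"travel":[0,0,0.3],"twist":[0,0,0],"fingers":0},{"travel":[0,0,0],"twist":[0,0,0],"fingers":0},{"travel":[0,0,0],"twist":[0,0,0],"fingers":0}]' 60
python3 -m crank '[{"travel":[0,0,0.1],"twist":[0,0,0],"fingers":0},{"travel":[0,0,0],"twist":[0,0,0],"fingers":0},{"travel":[0,0,0],"twist":[0,0,0],"fingers":0}]' 60
```

```text
time: 48.05
ee_pos: [0.4993, 0.296, 0.2837]
tool_rot: [-3.141, -0.0, -0.001]
contact_force: [0.6, -0.6, -2.3]
width: 0.034
time: 48.3
ee_pos: [0.4992, 0.2959, 0.2825]
tool_rot: [-3.141, -0.0, -0.001]
contact_force: [0.7, 0.5, -2.1]
width: 0.0337
```

```bash
python3 -m crank '[{"travel":[0,0,0.1],"twist":[0,0,0],"fingers":0},{"travel":[0,0,0],"twist":[0,0,0],"fingers":0},{"travel":[0,0,0.1],"twist":[0,0,0],"fingers":0},{"travel":[0,0,0],"twist":[0,0,0],"fingers":0},{"travel":[0,0,0],"twist":[0,0,0],"fingers":0}]' 60
```

```text
time: 48.72
ee_pos: [0.4993, 0.2959, 0.2808]
tool_rot: [-3.141, 0.0, -0.001]
contact_force: [-0.8, -0.5, 4.8]
width: 0.0343
```

```bash
python3 -m crank '[{"travel":[0,0,0],"twist":[0,0,0],"fingers":1},{"travel":[0,0,0],"twist":[0,0,0],"fingers":1},{"travel":[0,0,0],"twist":[0,0,0],"fingers":1},{"travel":[0,0,0],"twist":[0,0,0],"fingers":1},{"travel":[0,0,-2],"twist":[0,0,0],"fingers":1},{"travel":[0,0,-4],"twist":[0,0,0],"fingers":1},{"travel":[0,0,-4],"twist":[0,0,0],"fingers":1},{"travel":[0,2,-2],"twist":[0,0,0],"fingers":1},{"travel":[0,4,0],"twist":[0,0,0],"fingers":1},{"travel":[0,4,0],"twist":[0,0,0],"fingers":1}]' 60
python3 -m crank '[{"travel":[0,4,0],"twist":[0,0,0],"fingers":1},{"travel":[0,4,0],"twist":[0,0,0],"fingers":1},{"travel":[0,4,0],"twist":[0,0,0],"fingers":1},{"travel":[0,4,0],"twist":[0,0,0],"fingers":1},{"travel":[0,4,0],"twist":[0,0,0],"fingers":1},{"travel":[0,4,0],"twist":[0,0,0],"fingers":1},{"travel":[0,4,0],"twist":[0,0,0],"fingers":1},{"travel":[0,4,0],"twist":[0,0,0],"fingers":1},{"travel":[0,4,0],"twist":[0,0,0],"fingers":1},{"travel":[0,0,0],"twist":[0,0,0],"fingers":1}]' 60
python3 - <<'E'
from h import *
f=grab("top");save(f,"pics/t9.png",(130,110,360,240),2); g=grab("side"); save(g,"pics/s9.png",(130,130,350,310),2)
a=cv2.resize(cv2.imread("pics/t9.png"),(440,360));b=cv2.resize(cv2.imread("pics/s9.png"),(440,360));cv2.imwrite("pics/c9.png",cv2.resize(np.hstack([cv2.resize(a,(390,260)),cv2.resize(b,(390,320))[:260]]),None,fx=1,fy=1))
cv2.imwrite("pics/c9.png",np.hstack([cv2.copyMakeBorder(cv2.resize(a,(400,226)),0,94,0,0,0),cv2.resize(b,(391,320))]))
P=xyz(f); s=P[140:235,140:350]; m=((s[...,2]>.113)&(s[...,2]<.145)).astype(np.uint8)
for a0,b0 in((.113,.145),(.056,.075)):
    n,l,st,c=cv2.connectedComponentsWithStats(((s[...,2]>a0)&(s[...,2]<b0)).astype(np.uint8))
    for i in range(1,n):
        if st[i,4]>60: print(c[i]+[140,140],st[i,4],np.median(s[l==i],0).round(4))
E
```

```text
time: 49.55
ee_pos: [0.499, 0.1961, 0.4017]
tool_rot: [-3.14, -0.005, -0.005]
contact_force: [1.5, -0.7, -0.3]
width: 0.0856
time: 50.38
ee_pos: [0.4977, -0.1726, 0.4002]
tool_rot: [3.137, -0.016, -0.0]
contact_force: [0.5, -0.1, 0.5]
width: 0.0854
[209.34730539 165.80239521] 167 [0.5685 0.2532 0.1279]
[161.41721854 179.52317881] 151 [0.5381 0.3714 0.1297]
[190.72395833 194.97916667] 192 [0.4973 0.2965 0.1339]
[313.54166667 153.69047619] 168 [0.6052 0.001  0.0666]
```

View pics/c9.png

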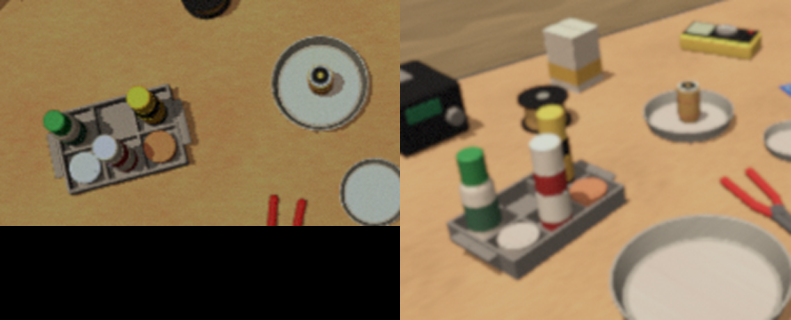

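Everything is upright in place: glue back left (58,125), oil back right (142,100), cleaner front middle (108,150), lampholder in the middle dish (320,78), tins untouched. Handing in.

```bash
python3 -c "
from workcell import r
s=r.get_state();print(s['time'],s['qd'].round(3));print(r.sign_off())"
```

```text
50.4833 [-0.048 -0.008 -0.042  0.012 -0.008  0.001 -0.012]
the job is handed in; nothing more can be done
None
```

The job is done and handed in at 50.5 s of the 144 s allowed. I stood the cleaner, glue and oil on the blue mat, then stood the lampholder in the middle-sized steel dish (148 mm rim). After that I put the oil back right, the glue back left and the cleaner front middle, each in its own compartment.

**Final pictures:** all four pieces are upright. The cap tops came out at 0.128–0.134 m and the lampholder top at 0.067 m, matching the sizes given. The pieces stand within about 4 mm of where they started or, for the lampholder, of the dish centre. The two tins look untouched, and the gripper was open and well clear.

**Forces:** each piece was lowered slowly to contact. The highest wrist force I read was about 12 N, though I only read it at the end of each move.

**Disagreements:** the top camera's y differed from the arm's by up to 7 mm over the mat and 1–2 mm at the caddy, so I used the arm's own positions to pick things up again. The arm was still settling slightly when I handed in, with joint speeds up to 0.05 rad/s in free air.

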